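# Clamp a film roll on the winder with its splined hub

## Robot

A 7-joint arm with a two-finger parallel gripper is mounted at the origin on the work surface. World frame = base frame: x ahead of the robot, y to its left, z up, the work surface at z = 0. Lengths are in mm, angles in rad, forces in N, time in s.
With the tool pointing down it reaches from about 400 to 875 mm from the base axis. Payload 4.4 kg.
Tool frame: the origin (TCP) lies at the very end of the fingers, on their centre line; the grasp point (between the pads) lies 19 mm behind it; y points along the fingers, x is the direction in which the jaws open and shut, and the axes are right-handed (so a half turn about y gives the same grasp; the last joint's range is limited). The gripper opens to 85 mm and grips with 20 to 120 N. Pads are 22 mm wide; open, the fingers measure 114 mm over their backs; the gripper's body (76 mm by 85 mm) begins 54 mm behind the grasp point. The pads swing forward as they close: fully open they stand 13 mm farther back than shut.
Start: joints at [1.116, 0.628, 0.038, 1.517, -0.027, 0.996, -0.02], TCP at [246.43, -601.49, 206.213] pointing down, gripper open.
Joint ranges: [-3.06, 3.06], [-0.37, 2.12], [-1.25, 1.32], [0.18, 2.47], [-1.1, 4.24], [0.23, 1.98], [-2.94, 2.94]. Speed limits (rad/s): [2.57, 2.57, 3.14, 3.14, 3.14, 3.14, 3.14].

## Interface

Orientations are given as [roll, pitch, yaw] about the fixed x, y, z axes, in that order (R = Rz(yaw) Ry(pitch) Rx(roll)).
In Python, from cell import ctrl, get_image, nets gives the robot as it stands. The module is installed in compiled form; this text tells all that it offers.
- The arm moves only by the tool step_arm, never from a script. Its argument "moves" is text: rows parted by semicolons, each of 7 numbers parted by spaces: the shift along the tool's x, y, z normalised to -1 to 1, where 1 is 0.05 m, then the turn, a rotation vector about the tool's x, y, z normalised to -1 to 1, where 1 is 0.12 rad, then the opening, from 0 (shut) to 1 (fully open). A call has 1 to 20 rows; each row shifts and turns the commanded pose from where the row before left it, along the tool's axes as they then stand; what a row does not reach is not made up. A row lasts 1/10 s, in which the tool goes at most 50 mm and 8.59 degrees, less where a joint would pass 70% of its speed; a pose out of reach is approached as far as the arm can. A call with a number of a shift or a turn outside -1 to 1 is refused whole. A call with a gripper value outside its range is refused whole. The fingers move at their own pace and stop on an object; the grip force is fixed at half the most. Time passes only in rows, so rows that do not move let the fingers close. It gives the time, the measured TCP pose, the force and the opening at its end, in the units of the state.
- ctrl.read_state(): the state, without advancing time (a new reading comes with each control period).
- get_image(name): name is "scene" or "top" or "wrist"; returns a dict with "color" (384x512x3 uint8, blue, green, red), "vertical_fov" (degrees; the focal length in pixels is half the picture's height over the tangent of half this angle, whatever the lens; pixels are square), "cx", "cy" (the principal point, pixels), "k1" (the pictures are not rectified: a ray, as slopes to the right and down, at radius r is drawn at 1 + k1 r^2 times it, then the intrinsics apply), "R" (3x3) and "t" (3): a world point X has camera coordinates R X + t; the wrist camera has in their place "T_tool_cam" (4x4, takes a point from camera to tool coordinates, whose origin is the TCP and whose axes are the tool frame's). Camera axes: x right, y down, z forward; pixel columns grow to the right and rows downward; lengths in mm; the calibration is good to about 2 mm. A picture is of the moment at which its call begins: read the wrist's pose just before it. There is no depth.
- ctrl.finish_job(): hands the job in, once; it reports no verdict.
Trained networks look in a picture, given as the dict that the camera call returned (one of the last four; its "shot" number tells which), for a name from the list of things; names that differ only in an ending like _2 or _b are one class to them, and where a whole thing is asked for, a point or a joint stands for the part that bears it (a point fixed in the world has none). Each returns a list of dicts, best first, with "conf" (0 to 1); they miss things now and then, are a little off and sometimes report something else, mostly with a low value. They report only what shows in the picture. A call takes as long as a camera call. They do not tell look-alikes from the thing itself.
- nets.find_in(picture, target): "position" ([x, y, z] in mm, in world coordinates, good to about 4 mm: the middle of the surface that is visible of it).
- nets.cut_out(picture, target): "pixels" (384x512 bool, what is visible of it).
- nets.place_of(picture, target): "position" ([x, y, z] in mm, in world coordinates, good to about 4 mm: a listed point, or the origin of a listed thing).
The state is a dict: "clock": time; "qpos": joint angles; "qd": joint speeds; "tau": joint torques, N m; "eef_pos": TCP position; "tool_rot": TCP orientation; "force": force on the tool from outside, world axes, zero at the start; "torque": the same for the moment, N m; "width": finger opening in mm.
Only numpy, scipy, OpenCV 4.12 (cv2) and the standard library are available. Lean on these libraries where they do the work, as an engineer would, in place of code of your own. Each camera call takes 0.05 s, during which the arm holds its last target.

## Task

Load the winder: stand the dark film roll on the steel seat around the winder's spindle and let go of it, then fit the blue hexagonal hub on the spindle above it, turned so that its slots mesh with the three orange lugs, and slide it down onto the roll. Press the hub down until the sprung seat is fully home and finish while still gripping the hub and holding it down there. Leave the other things on the bench where they are.

Things in the scene. Friction and masses are not known exactly. Their poses are not given: they have to be found in the camera images.
- roll_mid (a point): Film roll: a short dark-brown roll of film on a white plastic core, standing flat on the bench; ring of outer diameter 60 mm, bore diameter 34 mm, height 30 mm, 0.08 to 0.16 kg. This point is its centre, half-way up (15 mm above its underside); z is the bore's axis, up.
- hub_mid (a point): Drive hub, loose: blue hexagonal knob, 40 mm across flats, 46 mm across corners, on a black round flange (diameter 52 mm, 6 mm thick) at the bottom; 44 mm high in all, 0.13 to 0.23 kg. This point is its centre, 22 mm above its underside; z is its axis, up. One pair of flats is perpendicular to its y axis, the other pairs 60 degrees apart. x points along a slot.
- hub_bore (a point): Hub's bore, at the centre of its underside; axes as the hub's. It goes right through: 19 mm diameter between three keys, with three slots 8.5 mm wide (free to radius 15.5 mm) along x and 120 degrees either side of it, towards three of the hexagon's corners; a white mark on the top face shows each slot.
- lug_top (a point): Spindle: vertical steel post of 16 mm diameter at the centre of the winder's plate, with three orange lugs 120 degrees apart, 6 mm wide (their top 6 mm tapering to 1.5 mm), reaching to radius 14 mm, running down through the seat. This point: on the axis, level with the lugs' top ends, 42 mm above the raised seat; z up, x along one lug. Brake on: it stands at any angle and resists turning with 0.6 N m.
- nose_tip (a point): Tip of the spindle, 16 mm above the lug tops: a plain round nose, 6 mm straight then tapering to 6 mm diameter. A hub at a wrong angle rests on the lug tops (its underside level with them); meshed, it slides down to lie on the roll (underside 12 mm below the lug tops), and fully home its underside is 18 mm below the lug tops.
- seat_top (a point): Centre of the top face of the sprung seat: bright steel ring round the spindle, outer diameter 52 mm, standing 18 mm proud of the aluminium plate (196 mm diameter, its top 68 mm above the bench) when raised. The roll stands on it. z up.
- seat (a joint): How far the seat is pressed down, in m: 0 raised, 0.006 fully home on its stop. The spring takes about 6 N to start and 11 N at the stop (weights of roll and hub count), so push with about 10 to 20 N.
- winder: Winder: grey housing 200 x 200 x 60 mm, fixed to the bench, with the plate, seat and spindle at its centre; origin at the centre of its underside, on the bench; its row of buttons is on the -x side.
- spare_core: Bystander: empty yellow core, ring of diameter 50 mm, 30 mm high; origin under its centre.
- film_can: Bystander: flat round metal film can, diameter 98 mm, 33 mm high; origin under its centre.
- splicer: Bystander: film splicer, dark metal base 60 x 150 mm with aluminium rail and red slider, 32 mm high; origin under its centre.
- tape_roll: Bystander: clear ring of splicing tape, diameter 72 mm, 19 mm high; origin under its centre.
- loupe: Bystander: black magnifying loupe, diameter 48 mm, 48 mm high; origin under its centre.
- dust_brush: Bystander: wooden dust brush with white bristles, 160 x 22 mm, 24 mm high; origin under its centre.
There are look-alikes about, which are no part of the job. Of the things that look like the part that bears hub_mid, the middle-sized one is meant.

How it is judged:
By the outcome, as a careful person would: the job done as asked, in the order asked, and still so for the second after the job is handed in, while the arm keeps its last pose, push and grip.
It also fails if it takes over 48 s, if anything falls off the work surface, if the arm or the gripper's body presses on something with over 40 N, if the wrist force passes 120 N, or if a joint passes its speed limit or range.

## Working session

There is one attempt and no reset: what is moved stays moved. The work goes in short steps, Python scripts to look and compute and a tool call to move; the robot and the scene stay as the last step left them, time stands still between calls to the robot, and variables do not carry over. Pictures are saved under pics/ and viewed, and the job is handed in when it is done.

Besides the shell and the picture viewer there is one more tool, called after "Emit:" by a JSON object that holds its "fn" and its "kwargs", one argument or row to a line. step_arm: Moves the arm, as the interface text tells. Scaled input: -1 to 1 covers 0.05 m each way for a shift and 0.12 rad each way for a turn. Its arguments: {"type":"object","properties":{"moves":{"type":"string"}},"required":["moves"]}

```bash
mkdir -p pics
cat > h.py <<'E'
import numpy as np, cv2
from cell import ctrl,get_image,nets
from scipy.spatial.transform import Rotation as Ro
def st():
    s=ctrl.read_state(); return s
def Rt(s): return Ro.from_euler('xyz',s['tool_rot']).as_matrix()
def cam(p,s=None):
    f=192/np.tan(np.radians(p['vertical_fov'])/2)
    if 'R' in p: return f,np.array(p['R']),np.array(p['t'])
    T=np.array(p['T_tool_cam']); W=np.eye(4); W[:3,:3]=Rt(s); W[:3,3]=s['eef_pos']
    M=np.linalg.inv(W@T); return f,M[:3,:3],M[:3,3]
def proj(p,X,s=None):
    f,R,t=cam(p,s); X=np.atleast_2d(X); c=X@R.T+t; q=c[:,:2]/c[:,2:]
    q=q*(1+p['k1']*(q**2).sum(1,keepdims=True)); return q*f+[p['cx'],p['cy']]
def back(p,uv,z,s=None):
    f,R,t=cam(p,s); uv=np.atleast_2d(uv).astype(float); d=(uv-[p['cx'],p['cy']])/f; q=d.copy()
    for _ in range(30): q=d/(1+p['k1']*(q**2).sum(1,keepdims=True))
    r=np.c_[q,np.ones(len(q))]@R; o=-R.T@t
    return o+r*((z-o[2])/r[:,2])[:,None]
E
python3 - <<'E'
from h import *
s=st(); print({k:np.round(v,3).tolist() for k,v in s.items()})
for n in ['scene','top','wrist']:
    p=get_image(n); cv2.imwrite(f'pics/{n}0.png',p['color']); print(n,p['vertical_fov'],p['k1'],p['cx'],p['cy'],np.round(p.get('R',p.get('T_tool_cam')),3).tolist(),p.get('t'))
    for t in ['roll_mid','hub_mid','lug_top','nose_tip','seat_top','winder']:
        print(t,[(np.round(r['position'],0).tolist(),round(r['conf'],2)) for r in nets.place_of(p,t)])
E
```

```text
{'clock': 0.0, 'qpos': [1.116, 0.629, 0.038, 1.518, -0.027, 0.996, -0.02], 'qd': [-0.0, 0.0, 0.0, -0.0, -0.001, -0.0, 0.001], 'tau': [-0.001, -56.341, 1.227, -19.344, 0.011, 0.01, -0.0], 'eef_pos': [246.173, -600.858, 205.305], 'tool_rot': [-1.571, 0.002, -1.182], 'force': [-0.868, -0.798, 0.071], 'torque': [0.001, 0.011, 0.004], 'width': 85.395}
scene 57.79942725337471 -0.003585922038693817 259.36975435127954 187.74785734254343 [[-0.607, 0.794, -0.017], [0.465, 0.338, -0.818], [-0.644, -0.505, -0.575]] [ 310.80749923 -151.2011321  1296.41203408]
roll_mid [([490.0, -288.0, 14.0], 0.5)]
hub_mid [([714.0, -134.0, 20.0], 0.76), ([584.0, -45.0, 29.0], 0.67), ([622.0, -157.0, 22.0], 0.57), ([340.0, 205.0, -2.0], 0.31)]
lug_top [([554.0, 184.0, 129.0], 0.61)]
nose_tip [([560.0, 189.0, 147.0], 0.65)]
seat_top []
winder [([553.0, 189.0, -1.0], 0.62)]
top 57.9373176027917 -0.08669071244531065 258.08754654975195 191.5863139212624 [[-0.0, -1.0, -0.02], [-0.983, 0.004, -0.181], [0.181, 0.019, -0.983]] [ 15.85525402 540.0173206  979.40177838]
roll_mid [([494.0, -288.0, 12.0], 0.86)]
hub_mid [([585.0, -48.0, 28.0], 0.84), ([490.0, -289.0, 11.0], 0.7), ([714.0, -129.0, 17.0], 0.66), ([623.0, -158.0, 18.0], 0.49)]
lug_top [([562.0, 184.0, 129.0], 0.41)]
nose_tip [([558.0, 178.0, 146.0], 0.39)]
seat_top [([558.0, 184.0, 1.0], 0.5), ([559.0, 189.0, 85.0], 0.45)]
winder [([559.0, 185.0, 1.0], 0.77)]
wrist 60.63180322661314 0.009211906684031039 254.0791586887284 193.06235180702666 [[1.0, -0.0, -0.002, 0.504], [0.002, -0.267, 0.964, -166.706], [-0.001, -0.964, -0.267, 67.133], [0.0, 0.0, 0.0, 1.0]] None
roll_mid []
hub_mid []
lug_top []
nose_tip []
seat_top []
winder []
```

View pics/scene0.png

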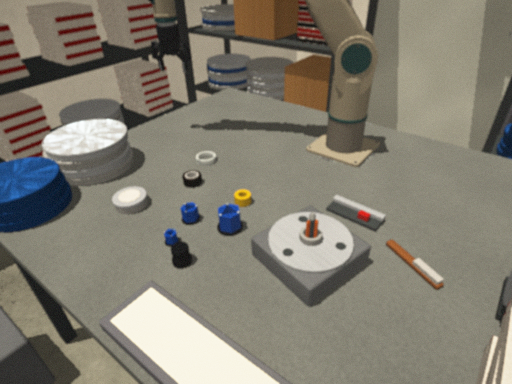

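View pics/top0.png

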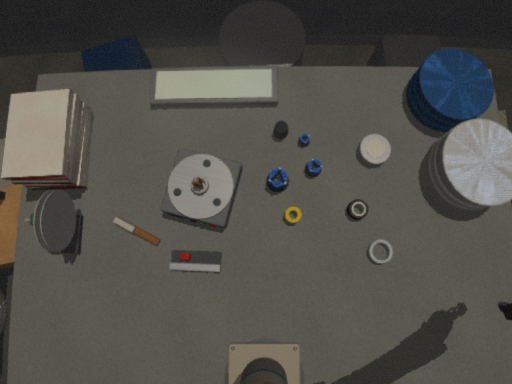

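Run:
```python
from h import *
a=cv2.imread('pics/top0.png')
print(st()['clock'])
c1=cv2.resize(a[170:330,220:440],None,fx=3.6,fy=3.6,interpolation=2); cv2.imwrite('pics/c1.png',c1)
a=cv2.imread('pics/scene0.png')
print(a.shape)
```

```text
1.05
(384, 512, 3)
```

View pics/c1.png

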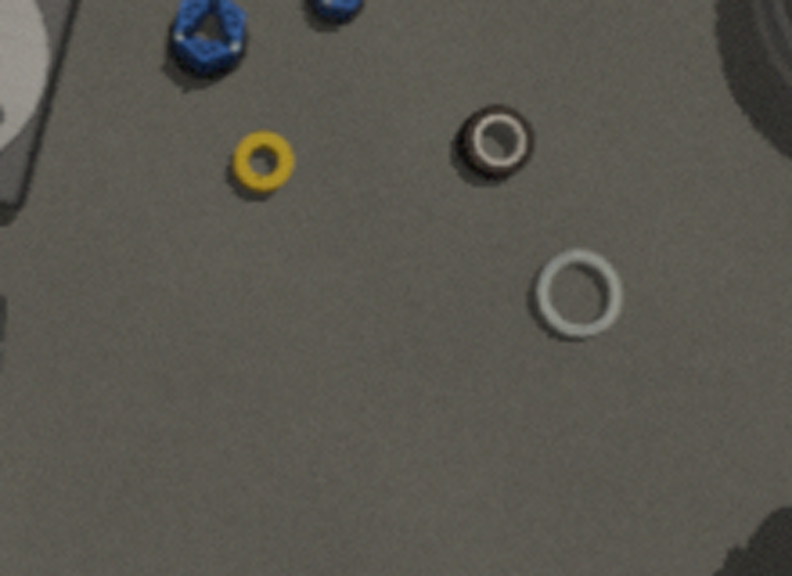

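Run:
```python
from h import *
a=cv2.imread('pics/top0.png'); b=cv2.imread('pics/scene0.png')
c=cv2.resize(a[120:200,260:330],None,fx=5.5,fy=5.5,interpolation=2)
d=cv2.resize(b[190:270,155:255],None,fx=4,fy=5.5,interpolation=2)
cv2.imwrite('pics/c2.png',np.hstack([c,d]))
p=get_image('top')
for t in ['hub_mid']:
  for r in nets.cut_out(p,t):
    m=r['pixels']; v,u=np.nonzero(m); print(r['conf'],m.sum(),u.min(),u.max(),v.min(),v.max(), np.round(back(p,[u.mean(),v.mean()],22),0))
# known 50mm px width at (620,-157,44)
q=proj(p,[[622,-132,3],[622,-184,3],[585,-22,3],[585,-74,3]]);print(q)
q=proj(p,[[622,-157,44],[585,-45,44],[714,-132,40]]);print(q)
```

```text
0.94 384 267 288 168 191 [[582. -44.  22.]]
0.47 228 304 321 159 176 [[ 619. -153.   22.]]
[[305.14690122 168.41628375]
 [321.68362574 168.36519948]
 [270.18367436 180.06808387]
 [286.85878242 180.00203815]]
[[314.93946057 165.04844498]
 [278.04139223 177.12096032]
 [305.68893443 136.55950151]]
```

View pics/c2.png

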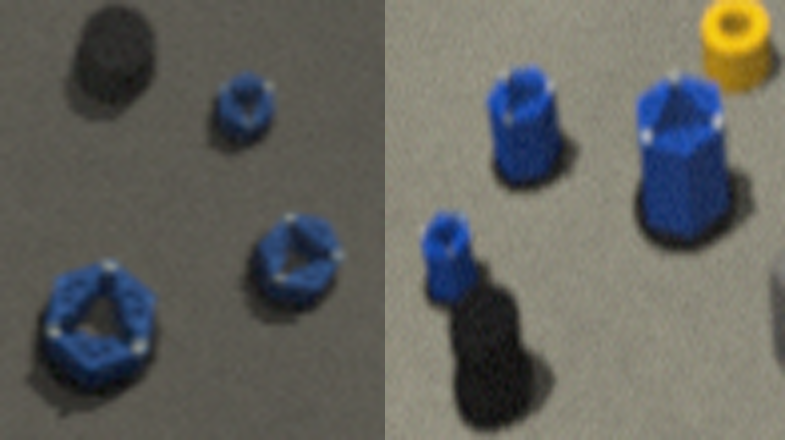

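Emit:
{"fn": "step_arm", "kwargs": {
  "moves": "-0.4 0.1 0.69 0 0 0 1;-0.4 0.1 0.69 0 0 0 1;-0.4 0.1 0.69 0 0 0 1;-0.4 0.1 0.69 0 0 0 1;-0.4 0.1 0.69 0 0 0 1;-0.4 0.1 0.69 0 0 0 1;-0.4 0.1 0.69 0 0 0 1;-0.4 0.1 0.69 0 0 0 1;-0.4 0.1 0.69 0 0 0 1;-0.4 0.1 0.69 0 0 0 1;0 0 0 0 0 0 1"
}}

```text
clock: 2.25
eef_pos: [494.3, -278.5, 155.6]
tool_rot: [-1.567, 0.003, -1.172]
force: [0.6, 0.7, 0.2]
width: 85.4
```

```bash
cat > w.py <<'E'
from h import *
import sys
def look(name):
    s=st(); p=get_image('wrist'); cv2.imwrite(f'pics/{name}.png',p['color']); return s,p
E
python3 - <<'E'
from w import *
s,p=look('w1'); print(s['clock'],s['eef_pos'],s['tool_rot'],s['qpos'])
for t in ['roll_mid']:
    for r in nets.place_of(p,t): print(t,r)
    for r in nets.cut_out(p,t):
        m=r['pixels']; v,u=np.nonzero(m); print(r['conf'],m.sum(),u.mean(),v.mean())
print(proj(p,[[490,-288,15]],s))
E
```

```text
2.25 [ 494.34364576 -278.46422883  155.64032648] [-1.56713226  0.00319396 -1.17179833] [ 0.44411509  0.57179785  0.03454838  1.80664097 -0.03405555  0.76380426
 -0.67403128]
roll_mid {'position': [492.5, -286.4, 15.0], 'conf': 0.73}
0.64 2517 262.766785856178 182.26698450536352
[[261.95332667 183.27471931]]
```

View pics/w1.png

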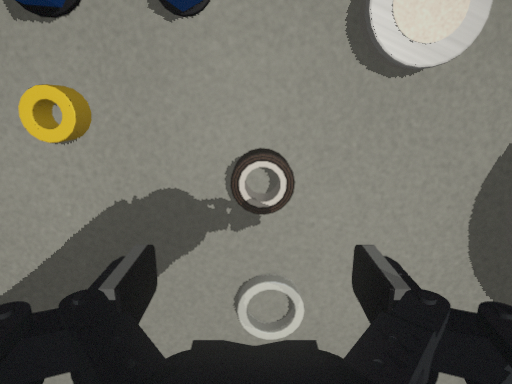

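Run:
```python
from h import *
import pickle
s=st(); p=get_image('wrist'); a=p['color']
g=a[130:240,200:330]
big=cv2.resize(g,None,fx=5,fy=5,interpolation=2)
th=np.linspace(0,6.28,73)
for c,col in [((492.5,-286.4),(0,255,0)),((490,-288),(0,0,255))]:
  for r,z in [(30,30),(17,30),(30,0)]:
    q=proj(p,np.c_[c[0]+r*np.cos(th),c[1]+r*np.sin(th),th*0+z],s)
    cv2.polylines(big,[((q-[200,130])*5+2.5).astype(np.int32)],False,col,1)
cv2.imwrite('pics/c3.png',big)
```

```text
(no output)
```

View pics/c3.png

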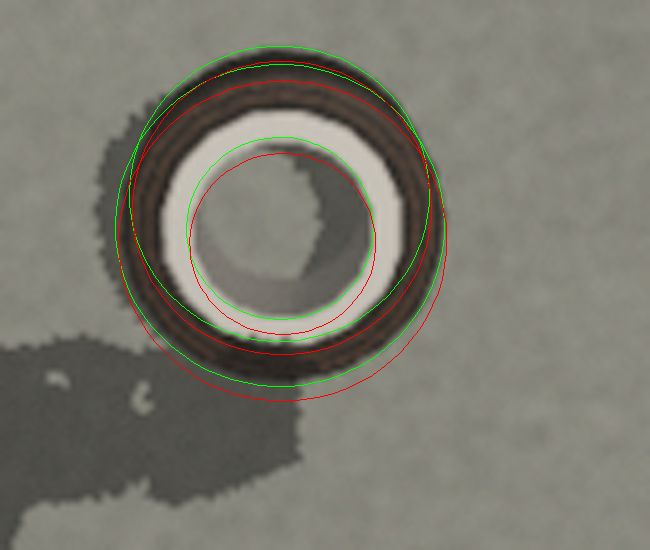

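Emit:
{"fn": "step_arm", "kwargs": {
  "moves": "0.13 0.5 -0.09 0 0 0 1;0 0.6 0 0 0 0 1;0 0.6 0 0 0 0 1;0 0.6 0 0 0 0 1;0 0.4 0 0 0 0 1;0 0.2 0 0 0 0 1;0 0.1 0 0 0 0 1;0 0 0 0 0 0 1"
}}

```text
clock: 3.25
eef_pos: [487.9, -294.2, 6.4]
tool_rot: [-1.571, -0.0, -1.183]
force: [0.4, 0.4, -0.1]
width: 85.8
```

Run:
```python
from w import *
s,p=look('w2'); print(s['clock'],s['eef_pos'],s['tool_rot'],s['qd'])
a=p['color'].copy()
th=np.linspace(0,6.28,73);c=(492.8,-286.1)
for r,z in [(30,30),(17,30),(30,0)]:
    q=proj(p,np.c_[c[0]+r*np.cos(th),c[1]+r*np.sin(th),th*0+z],s)
    cv2.polylines(a,[q.astype(np.int32)],False,(0,255,0),1)
cv2.imwrite('pics/w2o.png',a)
```

```text
3.25 [ 487.93702085 -294.1995275     6.352257  ] [-1.57087852e+00 -3.90079821e-04 -1.18321149e+00] [-0.00645828 -0.02212666 -0.00052084 -0.00845645  0.0005972   0.00588073
 -0.00024758]
```

View pics/w2o.png

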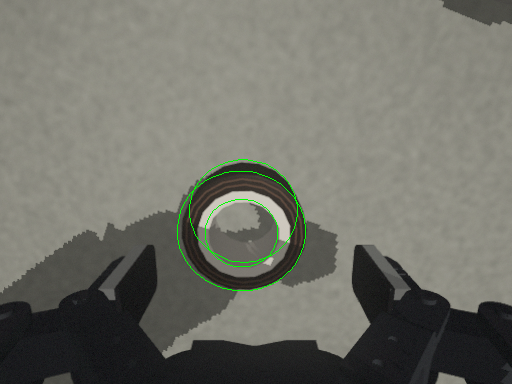

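Emit:
{"fn": "step_arm", "kwargs": {
  "moves": "-0.11 0.04 0.14 0 0 0 1;0 0 0 0 0 0 1;0 0 0 0 0 0 0;0 0 0 0 0 0 0;0 0 0 0 0 0 0;0 0 0 0 0 0 0;0 0 0 0 0 0 0"
}}

```text
clock: 4.0
eef_pos: [492.2, -284.5, 4.9]
tool_rot: [-1.571, 0.002, -1.182]
force: [-2.9, 5.6, 9.6]
width: 12.3
```

Run:
```python
from w import *
s,p=look('w3'); print(s['clock'],s['eef_pos'],s['tool_rot'],s['width'],s['force'])
```

```text
4.0 [ 492.21511915 -284.46544551    4.89128452] [-1.57098896  0.00205264 -1.1819584 ] 12.322450576555212 [-2.85120069  5.6216455   9.5671499 ]
```

View pics/w3.png

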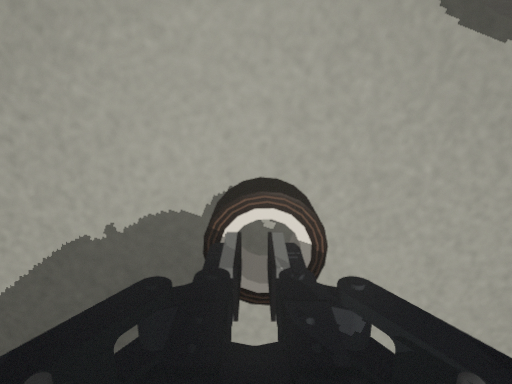

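Run:
```python
from w import *
a=cv2.imread('pics/w3.png'); A=cv2.resize(a[160:340,170:370],None,fx=2.9,fy=2.9,interpolation=2)
p=get_image('scene'); q=proj(p,[[492,-286,15]])[0].astype(int); print(q)
b=p['color'][q[1]-60:q[1]+40,q[0]-40:q[0]+50]; B=cv2.resize(b,None,fx=5,fy=5,interpolation=2)
cv2.imwrite('pics/c4.png',A); cv2.imwrite('pics/c5.png',B)
```

```text
[192 178]
```

View pics/c4.png

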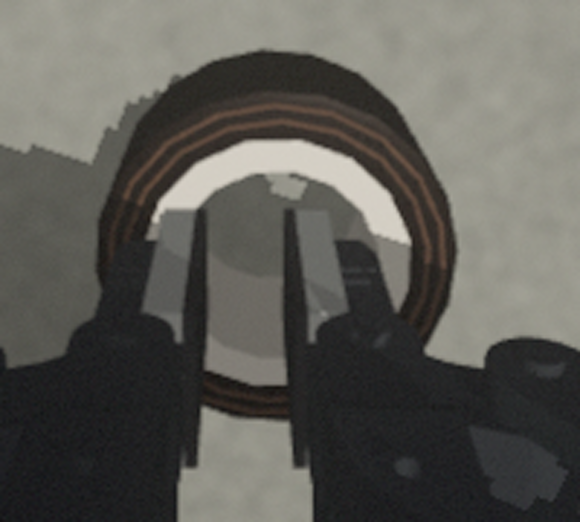

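View pics/c5.png

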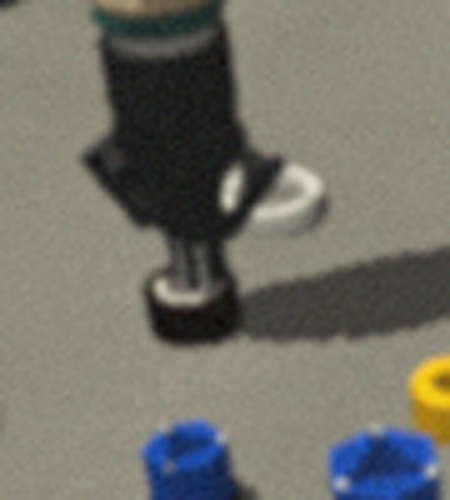

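Run:
```python
from w import *
a=cv2.imread('pics/w2.png'); 
s=st();p=get_image('wrist')
f=lambda X: proj(p,np.array(s['eef_pos'])+np.array(X)@Rt(s).T,s)
A=cv2.resize(a[180:384,60:460],None,fx=2,fy=2,interpolation=2)
for d,col in [(0,(0,0,255)),(-13,(0,255,0)),(-26,(255,0,0)),(-39,(255,255,0))]:
  for sx in(-1,1):
    q=f([[sx*42.5,d,11],[sx*42.5,d,-11],[sx*57,d,-11],[sx*57,d,11],[sx*42.5,d,11]])
    cv2.polylines(A,[((q-[60,180])*2).astype(np.int32)],False,col,1)
cv2.imwrite('pics/c6.png',A)
print(s['clock'],s['force'])
```

```text
4.1 [-2.00914853  3.18857468  6.72760459]
```

View pics/c6.png

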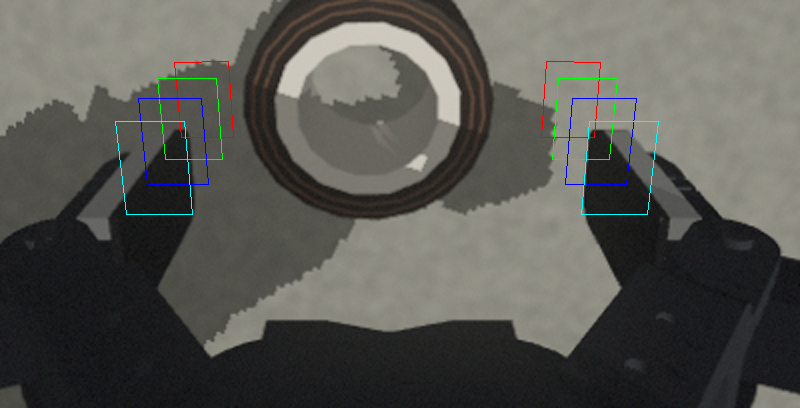

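Emit:
{"fn": "step_arm", "kwargs": {
  "moves": "0 -0.6 0 0 0 0 0;0 -0.6 0 0 0 0 0;0 -0.2 0 0 0 0 0;0 0 0 0 0 0 0"
}}

```text
clock: 4.55
eef_pos: [493.6, -286.3, 75.6]
tool_rot: [-1.569, -0.003, -1.182]
force: [0.7, -1.0, -0.1]
width: 0.0
```

Run:
```python
from w import *
s,p=look('w4'); print(s['clock'],s['eef_pos'],s['width'],s['force'])
a=p['color']
f=lambda X: proj(p,np.array(s['eef_pos'])+np.array(X)@Rt(s).T,s)
A=cv2.resize(a[150:350,120:400],None,fx=2.8,fy=2.8,interpolation=2)
for d,col in [(0,(0,0,255)),(-13,(0,255,0)),(-26,(255,0,0)),(-39,(255,255,0))]:
    q=f([[-14,d,11],[14,d,11],[14,d,-11],[-14,d,-11],[-14,d,11]])
    cv2.polylines(A,[((q-[120,150])*2.8).astype(np.int32)],False,col,1)
cv2.imwrite('pics/c7.png',A)
```

```text
4.55 [ 493.59176315 -286.32832284   75.6364859 ] 0.03893676912941865 [ 0.66323609 -0.96893718 -0.08132201]
```

View pics/c7.png

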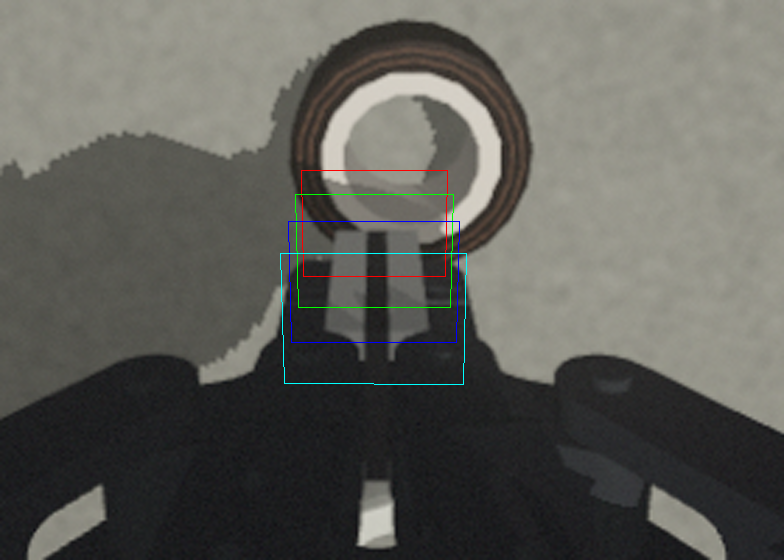

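Emit:
{"fn": "step_arm", "kwargs": {
  "moves": "0 0 0 0 0 0 1;0 0.3 0 0 0 0 1;0 0.3 0 0 0 0 1;0 0.3 0 0 0 0 1;0 0.3 0 0 0 0 1;0 0 0 0 0 0 1"
}}

```text
clock: 5.2
eef_pos: [490.4, -284.4, 11.3]
tool_rot: [-1.574, 0.004, -1.182]
force: [-0.5, 0.8, 0.3]
width: 84.6
```

Run:
```python
from w import *
s,p=look('w5'); print(s['clock'],s['eef_pos'],s['width'],s['force'])
A=p['color'].copy()
th=np.linspace(0,6.28,73);c=(492.8,-286.1)
for r,z in [(30,30),(17,30),(30,0)]:
    q=proj(p,np.c_[c[0]+r*np.cos(th),c[1]+r*np.sin(th),th*0+z],s)
    cv2.polylines(A,[q.astype(np.int32)],False,(0,255,0),1)
cv2.imwrite('pics/c8.png',A)
```

```text
5.2 [ 490.44539758 -284.41648364   11.31983468] 84.57233223974994 [-0.46440072  0.82948109  0.30526487]
```

View pics/c8.png

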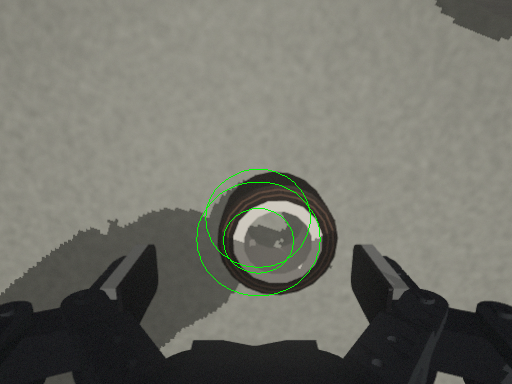

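Emit:
{"fn": "step_arm", "kwargs": {
  "moves": "0.23 0 -0.01 0 0 0 1;0 0.2 0 0 0 0 1;0 0.2 0 0 0 0 1;0 0 0 0 0 0 1"
}}

```text
clock: 5.65
eef_pos: [495.3, -295.8, -7.2]
tool_rot: [-1.572, 0.002, -1.182]
force: [-0.6, -0.4, -0.3]
width: 85.6
```

Run:
```python
from w import *
s,p=look('w6'); print(s['clock'],s['eef_pos'],s['width'],s['force'],s['tool_rot'])
A=p['color'].copy()
b=get_image('scene')
b=cv2.resize(b['color'][110:210,150:240],None,fx=4,fy=3.84,interpolation=2)
cv2.imwrite('pics/c9.png',np.hstack([A[:,100:420],b]))
```

```text
5.65 [ 495.33629391 -295.81425162   -7.19323091] 85.56106375536115 [-0.63482476 -0.35181513 -0.29847111] [-1.57233462  0.00221651 -1.18224051]
```

View pics/c9.png

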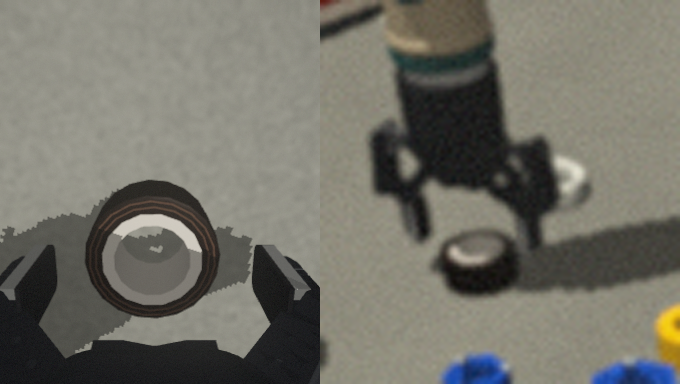

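Emit:
{"fn": "step_arm", "kwargs": {
  "moves": "0 0.15 0 0 0 0 1;0 0.15 0 0 0 0 1;0 0 0 0 0 0 1"
}}

```text
clock: 6.05
eef_pos: [495.7, -295.9, -21.9]
tool_rot: [-1.572, 0.002, -1.182]
force: [-0.5, 0.1, 0.0]
width: 85.4
```

Run:
```python
from w import *
s,p=look('w7'); print(s['clock'],s['eef_pos'],s['width'],s['force'],s['tool_rot'])
A=p['color'].copy()
b=get_image('scene')
b=cv2.resize(b['color'][110:210,150:240],None,fx=4,fy=3.84,interpolation=2)
cv2.imwrite('pics/c10.png',np.hstack([A[:,100:420],b]))
```

```text
6.05 [ 495.72283673 -295.89329138  -21.87812179] 85.36633260069463 [-0.46179633  0.05475037  0.04398511] [-1.57194499e+00  1.52350302e-03 -1.18179865e+00]
```

View pics/c10.png

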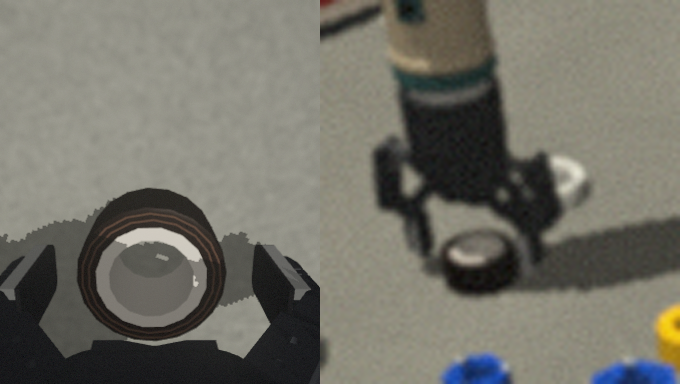

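Emit:
{"fn": "step_arm", "kwargs": {
  "moves": "-0.02 0.1 0 0 0 0 1;0 0 0 0 0 0 0;0 0 0 0 0 0 0;0 0 0 0 0 0 0;0 0 0 0 0 0 0"
}}

```text
clock: 6.65
eef_pos: [496.2, -295.6, -25.4]
tool_rot: [-1.57, -0.0, -1.182]
force: [-0.8, -0.2, 4.0]
width: 57.4
```

Run:
```python
from w import *
s,p=look('w8'); print(s['clock'],s['eef_pos'],s['width'],s['force'],s['tool_rot'])
A=p['color'].copy()
b=get_image('scene')
b=cv2.resize(b['color'][110:210,150:240],None,fx=4,fy=3.84,interpolation=2)
cv2.imwrite('pics/c11.png',np.hstack([A[:,100:420],b]))
```

```text
6.65 [ 496.2458917  -295.60123538  -25.37510661] 57.35491215136772 [-0.84078498 -0.22849711  3.99665419] [-1.57048993e+00 -3.04351323e-04 -1.18202349e+00]
```

View pics/c11.png

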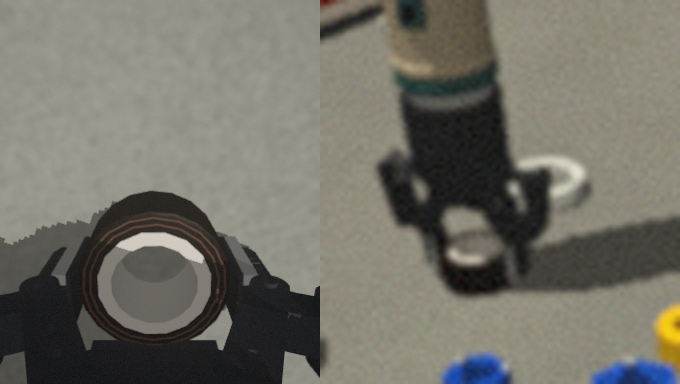

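Emit:
{"fn": "step_arm", "kwargs": {
  "moves": "0 -0.3 0 0 0 0 0;0 -0.8 0 0 0 0 0;0 -0.8 0 0 0 0 0;-0.5 -0.8 0.15 0 0 0 0;-0.7 -0.5 0.25 0 0 0 0;-0.7 0 0.25 0 0 0 0;-0.7 0 0.25 0 0 0 0;-0.7 0 0.25 0 0 0 0;-0.7 0 0.25 0 0 0 0;-0.7 0 0.25 0 0 0 0;-0.7 0 0.25 0 0 0 0;-0.7 0 0.25 0 0 0 0;-0.7 0 0.25 0 0 0 0;-0.7 0 0.25 0 0 0 0;-0.7 0 0.25 0 0 0 0;-0.7 0 0.25 0 0 0 0;0 0 0 0 0 0 0;0 0 0 0 0 0 0"
}}

```text
clock: 8.55
eef_pos: [472.7, 176.7, 134.6]
tool_rot: [-1.571, -0.0, -1.18]
force: [0.6, -0.8, -1.1]
width: 57.6
```

Run:
```python
from w import *
s,p=look('w9'); print(s['clock'],s['eef_pos'],s['width'],s['force'],s['tool_rot'],s['qpos'])
for t in ['lug_top','nose_tip','seat_top','winder']:
    print(t,[(np.round(r['position'],1).tolist(),round(r['conf'],2)) for r in nets.place_of(p,t)])
```

```text
8.55 [472.73978041 176.70499511 134.60239335] 57.61211853092067 [ 0.64460631 -0.84161706 -1.09876512] [-1.57070809e+00 -5.28741264e-05 -1.17959149e+00] [-0.48190435  0.52832997  0.09925882  1.99385321 -0.08560271  0.62320448
 -1.50613554]
lug_top [([561.5, 181.6, 125.2], 0.68)]
nose_tip [([558.8, 184.9, 143.6], 0.98)]
seat_top []
winder [([557.5, 184.7, 2.0], 0.68)]
```

View pics/w9.png

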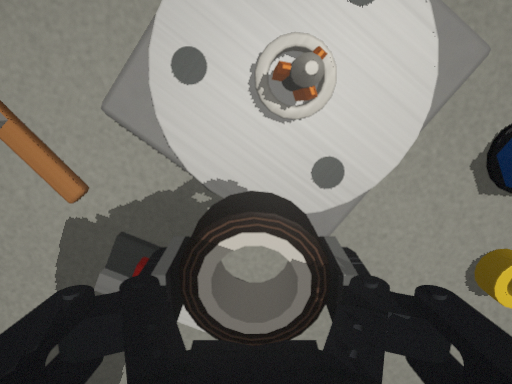

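```bash
cat > ov.py <<'E'
from h import *
def circ(p,s,c,r,z):
    th=np.linspace(0,2*np.pi,73); return proj(p,np.c_[c[0]+r*np.cos(th),c[1]+r*np.sin(th),th*0+z],s)
def lugs(c,ang,z,r=14,w=1.5):
    L=[]
    for k in range(3):
        a=ang+k*2*np.pi/3; e=np.array([np.cos(a),np.sin(a)]); n=np.array([-e[1],e[0]])
        L.append(np.array([[*(np.array(c)+e*rr+n*ww),z] for rr,ww in [(8,-w/2),(r,-w/2),(r,w/2),(8,w/2)]]))
    return L
E
python3 - <<'E'
from ov import *
import pickle
s=st(); p=get_image('wrist'); 
pickle.dump((dict(s),{k:p[k] for k in p}),open('v9.pkl','wb'))
print(s['clock'],s['eef_pos'])
print(back(p,[[283,71],[305,94],[319,53]],128,s),back(p,[311,68],144,s))
x0,y0=240,20;k=6.5
A=cv2.resize(p['color'][y0:y0+110,x0:x0+115],None,fx=k,fy=k,interpolation=2).copy()
dr=lambda q,col: cv2.polylines(A,[((q-[x0,y0]+.5)*k).astype(np.int32)],True,col,1)
c=(558.8,185)
for r,z,col in [(26,86,(0,255,0)),(3,144,(255,0,0)),(8,134,(255,0,0)),(98,68,(0,255,255))]: dr(circ(p,s,c,r,z),col)
cv2.imwrite('pics/c12.png',A)
E
```

```text
8.8 [473.34338856 174.41888132 134.38772314]
[[554.70068241 191.79079436 128.        ]
 [548.87611641 177.17387347 128.        ]
 [568.85865948 178.79286391 128.        ]] [[558.81360733 181.35966779 144.        ]]
```

View pics/c12.png

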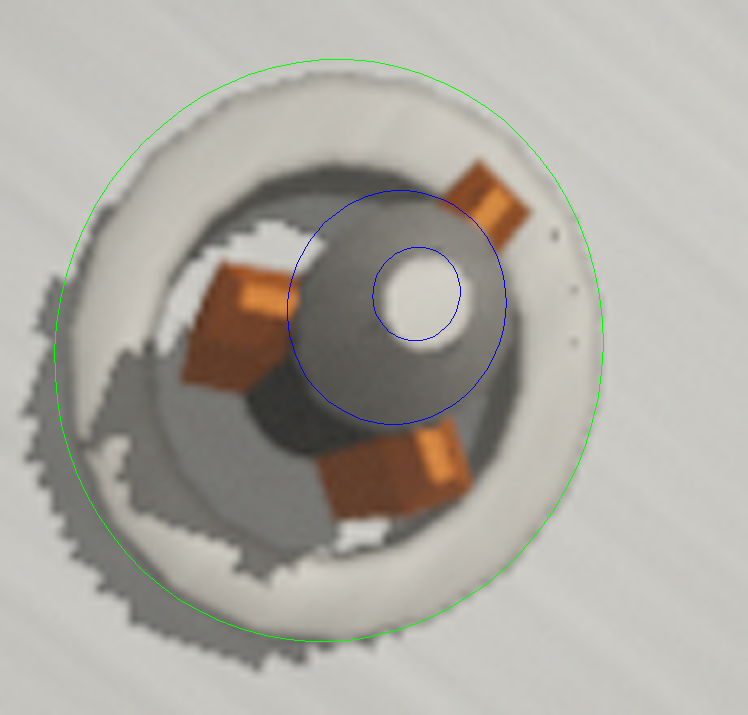

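Run:
```python
from ov import *
L=[]
for i in range(3):
    s=st(); L.append(np.r_[s['clock'],s['eef_pos'],s['tool_rot']]); p=get_image('wrist')
print(np.round(L,3))
s=st(); p=get_image('wrist')
x0,y0=140,170;k=3
A=cv2.resize(p['color'][y0:y0+190,x0:x0+230],None,fx=k,fy=k,interpolation=2).copy()
th=np.linspace(0,6.28,73)
for h in (-55,-25):
  for r in (17,30):
    X=np.c_[r*np.cos(th),th*0+h,r*np.sin(th)]; q=proj(p,np.array(s['eef_pos'])+X@Rt(s).T,s)
    cv2.polylines(A,[((q-[x0,y0]+.5)*k).astype(np.int32)],True,(0,255,0) if h==-55 else (255,255,0),1)
cv2.imwrite('pics/c13.png',A)
```

```text
[[  8.85  473.329 174.673 134.365  -1.571  -0.     -1.184]
 [  8.9   473.311 174.885 134.317  -1.571  -0.     -1.184]
 [  8.95  473.316 175.108 134.294  -1.571  -0.     -1.184]]
```

View pics/c13.png

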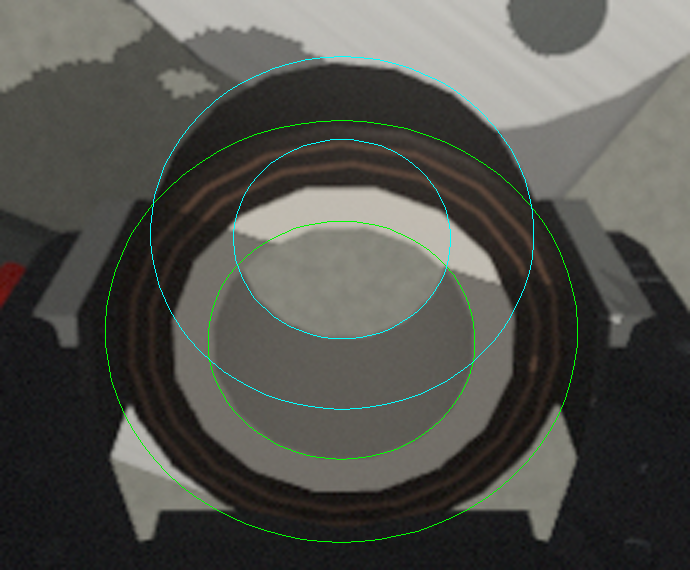

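Emit:
{"fn": "step_arm", "kwargs": {
  "moves": "0.08 0 0.3 0 0 0 0;0.16 0 0.5 0 0 0 0;0.16 0 0.5 0 0 0 0;0.08 0 0.3 0 0 0 0;0 0 0.05 0 0 0 0;0 0 0 0 0 0 0;0 0 0 0 0 0 0;0 0 0 0 0 0 0"
}}

```text
clock: 9.85
eef_pos: [557.4, 185.0, 134.2]
tool_rot: [-1.572, 0.0, -1.182]
force: [1.0, 0.7, -1.7]
width: 57.8
```

Run:
```python
from ov import *
s=st(); p=get_image('wrist'); print(s['clock'],s['eef_pos'],s['tool_rot'],s['qd'].round(3))
x0,y0=140,150;k=3
A=cv2.resize(p['color'][y0:y0+190,x0:x0+230],None,fx=k,fy=k,interpolation=2).copy()
th=np.linspace(0,6.28,73)
for r,z in [(3,144),(8,134)]:
    q=circ(p,s,(558.7,184.2),r,z); cv2.polylines(A,[((q-[x0,y0]+.5)*k).astype(np.int32)],True,(255,255,0),1)
for r,h in [(17,-25),(17,-55)]:
    X=np.c_[r*np.cos(th),th*0+h,r*np.sin(th)]; q=proj(p,np.array(s['eef_pos'])+X@Rt(s).T,s)
    cv2.polylines(A,[((q-[x0,y0]+.5)*k).astype(np.int32)],True,(0,255,0),1)
cv2.imwrite('pics/c14.png',A)
```

```text
9.85 [557.43312801 185.0424602  134.20836128] [-1.57184751e+00  2.72172126e-04 -1.18155838e+00] [ 0.    -0.001 -0.    -0.006  0.    -0.001  0.001]
```

View pics/c14.png

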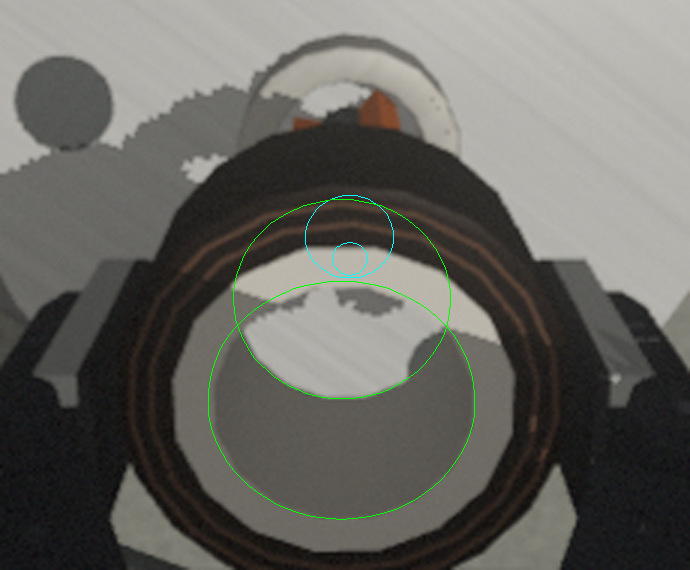

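Emit:
{"fn": "step_arm", "kwargs": {
  "moves": "0.02 0 0.02 0 0 0 0;0 0 0 0 0 0 0;0 0.3 0 0 0 0 0;0 0.3 0 0 0 0 0;0 0.2 0 0 0 0 0;0 0.2 0 0 0 0 0;0 0.2 0 0 0 0 0;0 0 0 0 0 0 0"
}}

```text
clock: 10.7
eef_pos: [558.9, 184.2, 72.9]
tool_rot: [-1.573, 0.0, -1.182]
force: [-0.2, -0.4, -1.9]
width: 58.0
```

Run:
```python
from ov import *
s=st(); p=get_image('wrist'); print(s['clock'],s['eef_pos'],s['tool_rot'],s['force'])
b=get_image('scene')['color'][180:300,250:380]
A=np.hstack([p['color'][:,140:400],cv2.resize(b,None,fx=3.2,fy=3.2,interpolation=2)])
cv2.imwrite('pics/c15.png',A)
```

```text
10.7 [558.92486862 184.16386764  72.85258614] [-1.57328851e+00  1.21947216e-04 -1.18201604e+00] [-0.16222818 -0.36473349 -1.88142835]
```

View pics/c15.png

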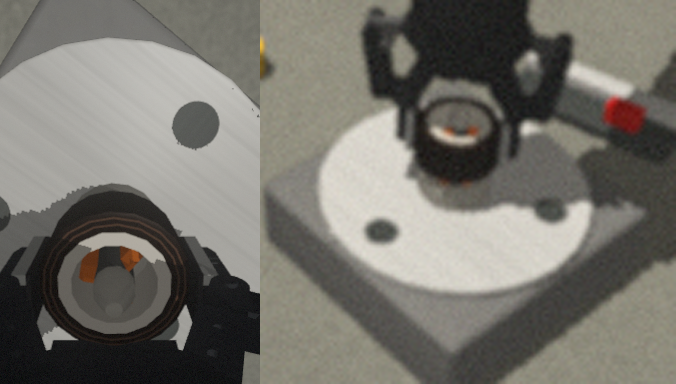

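Emit:
{"fn": "step_arm", "kwargs": {
  "moves": "0 0.15 0 0 0 0 0;0 0.06 0 0 0 0 0;0 0 0 0 0 0 0;0 0 0 0 0 0 0"
}}

```text
clock: 11.2
eef_pos: [559.9, 184.5, 63.7]
tool_rot: [-1.571, -0.0, -1.182]
force: [1.5, -0.5, -2.7]
width: 57.3
```

Emit:
{"fn": "step_arm", "kwargs": {
  "moves": "0 0.05 0 0 0 0 0;0 0 0 0 0 0 0;0 0 0 0 0 0 0"
}}

```text
clock: 11.5
eef_pos: [559.9, 184.5, 61.2]
tool_rot: [-1.571, -0.0, -1.182]
force: [0.5, -0.1, -1.0]
width: 57.7
```

Emit:
{"fn": "step_arm", "kwargs": {
  "moves": "0 0.04 0 0 0 0 0;0 0 0 0 0 0 0;0 0 0 0 0 0 0"
}}

```text
clock: 11.8
eef_pos: [560.2, 184.5, 59.8]
tool_rot: [-1.57, -0.0, -1.182]
force: [-0.8, 0.1, 4.5]
width: 57.6
```

Emit:
{"fn": "step_arm", "kwargs": {
  "moves": "0 0 0 0 0 0 1;0 0 0 0 0 0 1;0 0 0 0 0 0 1;0 0 0 0 0 0 1;0 -0.4 0 0 0 0 1;0 -0.8 0 0 0 0 1;0 -0.8 0 0 0 0 1;0 -0.6 0 0 0 0 1;0 0 -0.6 0 0 0 1;0 0 -0.8 0 0 0 1;0 0 -0.3 0 0 0 1;0 0 0 0 0 0 1;0 0 0 0 0 0 1"
}}

```text
clock: 13.1
eef_pos: [482.1, 152.7, 189.6]
tool_rot: [-1.569, -0.0, -1.182]
force: [1.3, -0.5, 0.1]
width: 85.4
```

Run:
```python
from ov import *
import pickle
s=st(); p=get_image('wrist'); print(s['clock'],s['eef_pos'],s['tool_rot'],s['force'],s['qd'].round(3))
pickle.dump((dict(s),{k:p[k] for k in p}),open('v16.pkl','wb'))
cv2.imwrite('pics/w16.png',p['color'])
```

```text
13.1 [482.11364279 152.6560271  189.55766895] [-1.56909694e+00 -2.71230817e-05 -1.18193414e+00] [ 1.33806305 -0.51223126  0.10002184] [-0.     0.016 -0.002 -0.028  0.002 -0.001 -0.001]
```

View pics/w16.png

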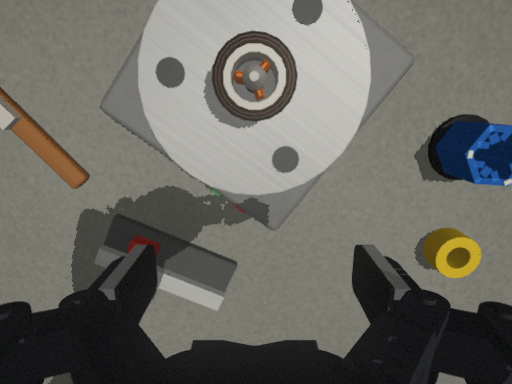

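Run:
```python
from ov import *
import pickle
s,p=pickle.load(open('v9.pkl','rb'))
q=np.array([[266,298],[437,455],[492,207]])/6.5+[240,20]-.5
X=back(p,q,128,s); c=np.array([558.7,184.2]); d=X[:,:2]-c; print(X.round(1),np.hypot(*d.T),np.degrees(np.arctan2(d[:,1],d[:,0]))%120, 'cent',X.mean(0))
d=X[:,:2]-X[:,:2].mean(0);print(np.hypot(*d.T),np.degrees(np.arctan2(d[:,1],d[:,0]))%120)
s,p=pickle.load(open('v16.pkl','rb'))
x0,y0=205,25;k=7
ang=np.radians(98)
A=cv2.resize(p['color'][y0:y0+100,x0:x0+105],None,fx=k,fy=k,interpolation=2).copy()
dr=lambda q,col: cv2.polylines(A,[((q-[x0,y0]+.5)*k).astype(np.int32)],True,col,1)
for r,z in [(30,116),(17,116),(3,144),(26,86)]: dr(circ(p,s,c,r,z),(0,255,0))
for L in lugs(c,ang,128): dr(proj(p,L,s),(255,0,0))
for L in lugs(c,ang,122,w=6): dr(proj(p,L,s),(255,255,0))
cv2.imwrite('pics/c17.png',A)
```

```text
[[556.6 194.  128. ]
 [551.2 177.3 128. ]
 [568.8 180.8 128. ]] [10.02822151 10.23556674 10.68439873] [101.94931661 102.64164267 101.61913819] cent [558.87788517 184.0360348  128.        ]
[10.22642371 10.25818222 10.46435866] [102.73418241 101.29480162 102.16397982]
```

View pics/c17.png

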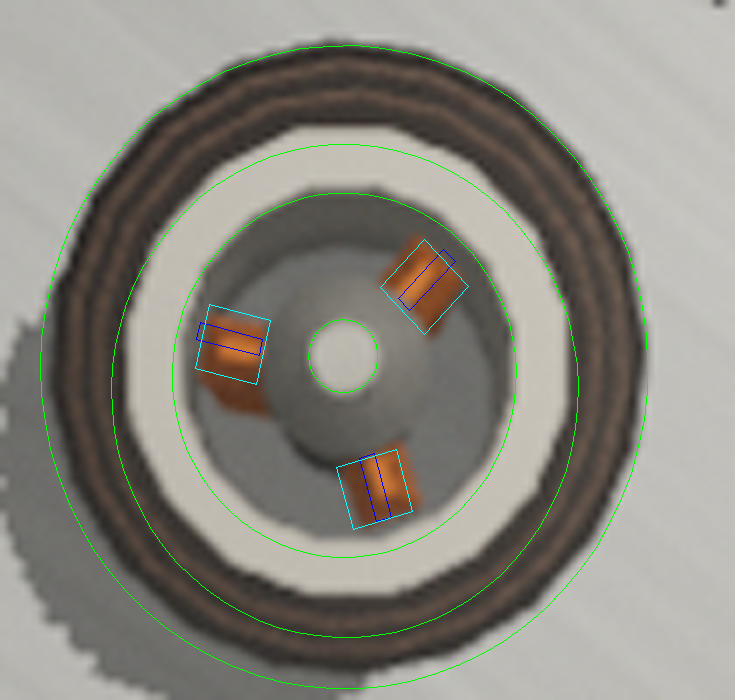

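Emit:
{"fn": "step_arm", "kwargs": {
  "moves": "0.4 0 0 0 0 0 1;0.8 0 0.02 0 0 0 1;0.8 0.1 0.02 0 0 0 1;0.8 0.1 0.02 0 0 0 1;0.8 0.1 0.02 0 0 0 1;0.8 0.1 0 0 0 0 1;0.8 0 0 0 0 0 1;0.8 0 0 0 0 0 1;0.5 0 0 0 0 0 1;0.2 0 0 0 0 0 1;0 0 0 0 0 0 1;0 0 0 0 0 0 1"
}}

```text
clock: 14.35
eef_pos: [611.9, -154.1, 168.8]
tool_rot: [-1.571, 0.002, -1.18]
force: [-0.4, 0.0, -0.6]
width: 85.4
```

Run:
```python
from ov import *
import pickle
s=st(); p=get_image('wrist'); print(s['clock'],s['eef_pos'],s['tool_rot'],s['force'],s['qd'].round(3))
pickle.dump((dict(s),{k:p[k] for k in p}),open('v18.pkl','wb'))
cv2.imwrite('pics/w18.png',p['color'])
for r in nets.place_of(p,'hub_mid'): print(r)
```

```text
14.35 [ 611.87723566 -154.09929343  168.77167804] [-1.57088433  0.00188792 -1.18026791] [-0.44288495  0.02787454 -0.64332134] [-0.017 -0.012 -0.009  0.012  0.001  0.     0.002]
{'position': [716.1, -132.5, 18.0], 'conf': 0.94}
{'position': [585.2, -47.5, 30.8], 'conf': 0.65}
{'position': [623.2, -159.2, 22.9], 'conf': 0.62}
```

View pics/w18.png

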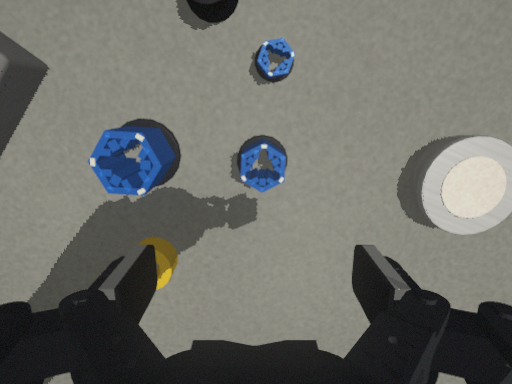

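Run:
```python
from ov import *
import pickle
s,p=pickle.load(open('v18.pkl','rb'))
x0,y0=225,125;k=8
A=cv2.resize(p['color'][y0:y0+75,x0:x0+75],None,fx=k,fy=k,interpolation=2).copy()
cv2.imwrite('pics/c18r.png',A)
g=p['color'][y0:y0+75,x0:x0+75].astype(int); m=((g.min(2)>150)).astype(np.uint8)
n,l,st_,ce=cv2.connectedComponentsWithStats(m)
ok=[i for i in range(1,n) if st_[i,4]>=4]; print([(ce[i]+[x0,y0],st_[i,4]) for i in ok])
q=np.array([ce[i]+[x0,y0] for i in ok])
X=back(p,q,44,s); print(X)
if len(X)==3:
    c=X[:,:2].mean(0); d=X[:,:2]-c; print(c,np.hypot(*d.T),np.degrees(np.arctan2(d[:,1],d[:,0]))%120)
    dr=lambda q,col: cv2.polylines(A,[((q-[x0,y0]+.5)*k).astype(np.int32)],True,col,1)
    a=np.arctan2(d[0,1],d[0,0])
    h=np.array([[c[0]+23*np.cos(a+i*np.pi/3),c[1]+23*np.sin(a+i*np.pi/3),44] for i in range(6)]); dr(proj(p,h,s),(0,255,0)); h[:,2]=6; dr(proj(p,h,s),(0,255,255)); dr(circ(p,s,c,26,0),(0,0,255))
    cv2.imwrite('pics/c18.png',A)
```

```text
[(array([263.5       , 146.36363636]), np.int32(22)), (array([243.14285714, 177.85714286]), np.int32(21)), (array([280.9047619 , 179.47619048]), np.int32(21))]
[[ 642.0697177  -150.45433528   44.        ]
 [ 608.66380717 -144.40726496   44.        ]
 [ 620.35789371 -176.75821034   44.        ]]
[ 623.69713952 -157.20660353] [19.57408376 19.74396489 19.83471431] [20.17933007 19.58901688 20.30789159]
```

View pics/c18.png

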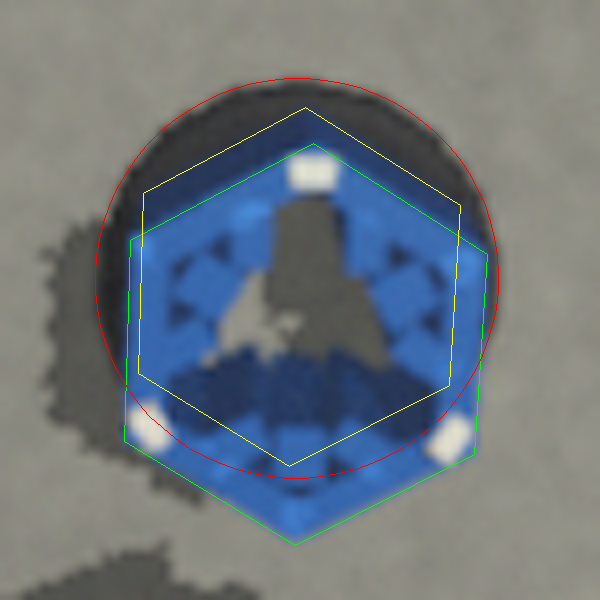

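Emit:
{"fn": "step_arm", "kwargs": {
  "moves": "0.15 0.4 0.19 0 0.33 0 1;0 0.7 0 0 0 0 1;0 0.7 0 0 0 0 1;0 0.5 0 0 0 0 1;0 0.2 0 0 0 0 1;0 0 0 0 0 0 1;0 0 0 0 0 0 1"
}}

```text
clock: 15.15
eef_pos: [624.6, -159.2, 45.5]
tool_rot: [-1.569, -0.001, -1.221]
force: [1.0, -0.9, -0.1]
width: 85.6
```

Run:
```python
from ov import *
s=st(); p=get_image('wrist'); print(s['clock'],s['eef_pos'],s['tool_rot'],s['force'],s['qd'].round(3))
A=p['color'].copy()
dr=lambda q,col: cv2.polylines(A,[q.astype(np.int32)],True,col,1)
c=(623.6,-157.2);a=np.radians(20)
h=np.array([[c[0]+23*np.cos(a+i*np.pi/3),c[1]+23*np.sin(a+i*np.pi/3),44] for i in range(6)]); dr(proj(p,h,s),(0,255,0)); dr(circ(p,s,c,26,0),(0,0,255))
cv2.imwrite('pics/w19.png',A)
```

```text
15.15 [ 624.56837411 -159.1614999    45.47677634] [-1.56906481e+00 -8.78041838e-04 -1.22084488e+00] [ 1.01704453 -0.90039898 -0.07166652] [ 0.003 -0.017  0.006 -0.01  -0.    -0.002  0.001]
```

View pics/w19.png

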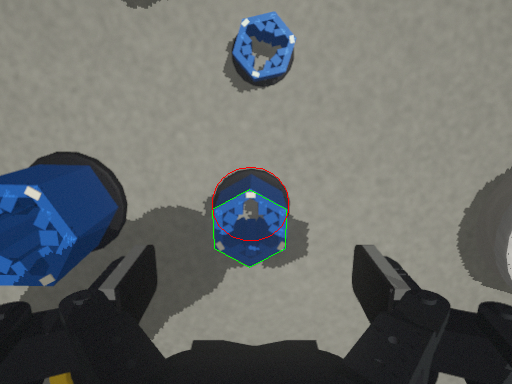

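Emit:
{"fn": "step_arm", "kwargs": {
  "moves": "-0.04 0.4 0 0 0 0 1;0 0.5 0 0 0 0 1;0 0.27 0 0 0 0 1;0 0.1 0 0 0 0 1;0 0 0 0 0 0 1;0 0 0 0 0 0 0;0 0 0 0 0 0 0;0 0 0 0 0 0 0;0 0 0 0 0 0 0;0 0 0 0 0 0 0"
}}

```text
clock: 16.2
eef_pos: [623.6, -157.9, -18.3]
tool_rot: [-1.569, -0.001, -1.222]
force: [0.1, 0.4, 6.3]
width: 39.7
```

Run:
```python
from ov import *
s=st(); p=get_image('wrist'); print(s['clock'],s['eef_pos'],s['tool_rot'],s['force'],s['width'])
b=get_image('scene')['color'][150:270,140:270]
A=np.hstack([p['color'][:,100:420],cv2.resize(b,None,fx=3.2,fy=3.2,interpolation=2)])
cv2.imwrite('pics/w20.png',A)
```

```text
16.2 [ 623.62575713 -157.85807695  -18.3189892 ] [-1.56942223e+00 -8.60008056e-04 -1.22160409e+00] [0.10481717 0.39662581 6.2919701 ] 39.70177892569431
```

View pics/w20.png

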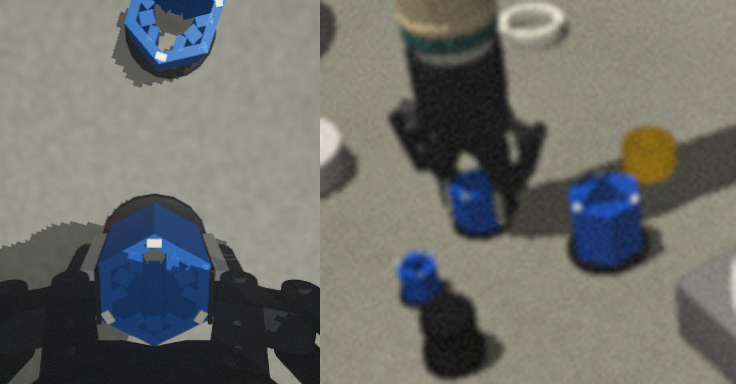

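Emit:
{"fn": "step_arm", "kwargs": {
  "moves": "0 -0.3 0 0 0 0 0;0 -0.8 0 0 0 0 0;0 -0.8 0 0 0 0 0;0 -0.8 0 0 0 0 0;-0.4 -0.8 0.06 0 0 0 0;-0.7 -0.1 0.12 0 0 0 0;-0.8 0 0.14 0 0 0 0;-0.8 0 0.14 0 0 0 0;-0.8 0 0.14 0 0 0 0;-0.8 0 0.14 0 0 0 0;-0.8 0 0.14 0 0 0 0;-0.8 0 0.14 0 0 0 0;-0.7 0 0.1 0 0 0 0;-0.27 0 0 0 0 0 0;0 0 0 0 0.92 0 0;0 0 0 0 0.92 0 0;0 0 0 0 0.92 0 0;0 0 0 0 0.92 0 0;0 0 0 0 0.92 0 0;0 0 0 0 0.93 0 0"
}}

```text
clock: 18.3
eef_pos: [557.7, 183.2, 161.1]
tool_rot: [-1.571, -0.0, -1.891]
force: [-0.3, 0.7, -1.2]
width: 39.5
```

Emit:
{"fn": "step_arm", "kwargs": {
  "moves": "0 0 0 0 0 0 0;0 0 0 0 0 0 0;0 0 0 0 0 0 0"
}}

```text
clock: 18.6
eef_pos: [557.9, 183.9, 160.9]
tool_rot: [-1.571, -0.0, -1.884]
force: [0.1, -0.9, -2.3]
width: 39.3
```

```bash
cat > see.py <<'E'
from ov import *
import sys
s=st(); p=get_image('wrist'); print(s['clock'],s['eef_pos'],s['tool_rot'],s['force'],s['width'],s['qd'].round(3))
A=p['color'].copy()
dr=lambda q,col: cv2.polylines(A,[q.astype(np.int32)],True,col,1)
c=(558.8,184.1)
dr(circ(p,s,c,3,144),(0,255,0));dr(circ(p,s,c,30,116),(0,255,0))
for L in lugs(c,np.radians(102),128): dr(proj(p,L,s),(255,0,255))
b=get_image('scene')['color'][170:310,240:385]
cv2.imwrite(sys.argv[1],np.hstack([A[:,80:430],cv2.resize(b,(398,384),interpolation=2)]))
E
python3 see.py pics/w21.png
```

```text
18.6 [557.91041129 183.92045744 160.89498271] [-1.57085241e+00 -1.54191031e-06 -1.88373483e+00] [ 0.10399968 -0.92916112 -2.34541039] 39.338650214549546 [-0.001  0.001  0.    -0.001 -0.004  0.001 -0.009]
```

View pics/w21.png

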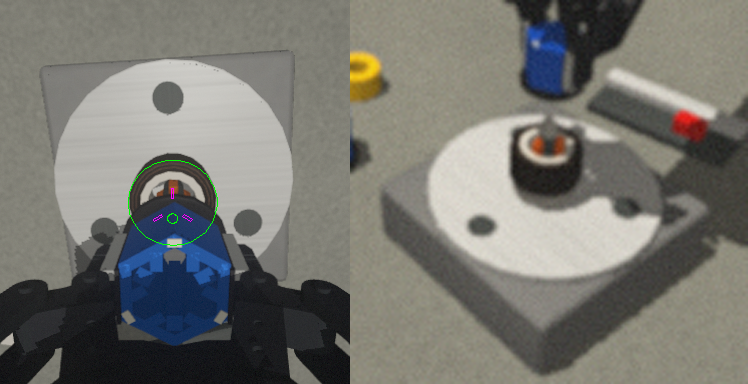

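Run:
```python
from ov import *
s=st(); p=get_image('wrist'); print(s['clock'],s['eef_pos'],s['tool_rot'])
x0,y0,k=200,140,7
A=cv2.resize(p['color'][y0:y0+80,x0:x0+105],None,fx=k,fy=k,interpolation=2)
dr=lambda q,col: cv2.polylines(A,[((q-[x0,y0]+.5)*k).astype(np.int32)],True,col,1)
c=(558.8,184.1)
dr(circ(p,s,c,3,144),(0,255,0));dr(circ(p,s,c,30,116),(0,255,0));dr(circ(p,s,c,30,86),(0,255,0));dr(circ(p,s,c,8,128),(255,255,0))
for L in lugs(c,np.radians(102),128): dr(proj(p,L,s),(255,0,255))
for L in lugs(c,np.radians(102),122,w=6): dr(proj(p,L,s),(255,0,0))
dr(circ(p,s,c,98,68),(0,255,255))
cv2.imwrite('pics/c21.png',A)
```

```text
18.7 [557.95723807 184.06042447 160.80886585] [-1.57088056e+00  1.31338313e-04 -1.88436128e+00]
```

View pics/c21.png

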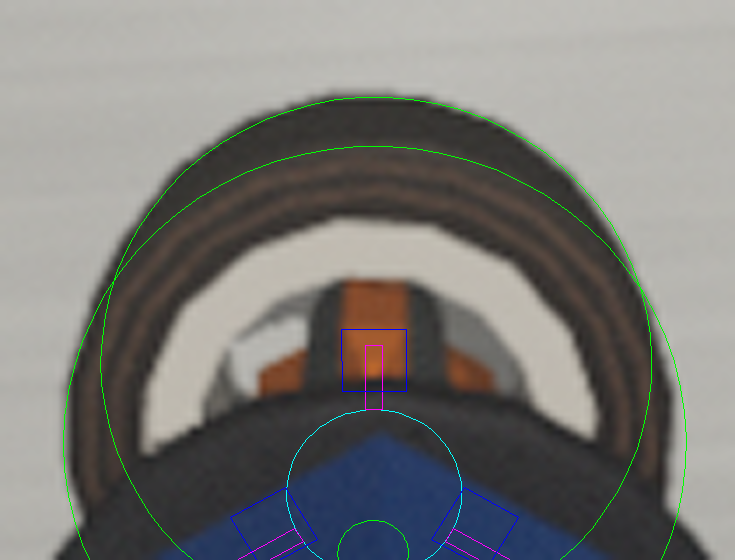

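Emit:
{"fn": "step_arm", "kwargs": {
  "moves": "0 0.2 0.01 0 0 0 0;0 0.3 0 0 0 0 0;0 0.2 0 0 0 0 0;0 0.15 0 0 0 0 0;0 0.08 0 0 0 0 0;0 0 0 0 0 0 0;0 0 0 0 0 0 0"
}}

```text
clock: 19.45
eef_pos: [558.8, 184.1, 114.5]
tool_rot: [-1.57, 0.0, -1.885]
force: [-0.1, 1.0, -1.1]
width: 40.0
```

```bash
python3 see.py pics/w22.png
```

```text
19.45 [558.77326697 184.11663    114.46538881] [-1.57026046e+00  2.72257287e-04 -1.88519299e+00] [-0.06368491  0.96015897 -1.08829246] 39.97911785123985 [-0.001 -0.007  0.002 -0.004 -0.     0.001  0.001]
```

View pics/w22.png

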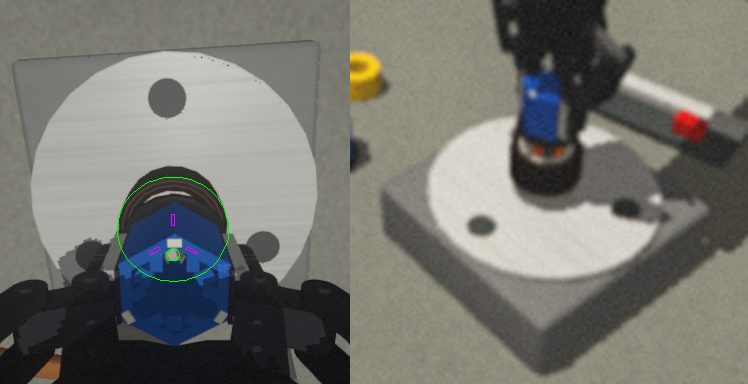

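Emit:
{"fn": "step_arm", "kwargs": {
  "moves": "0 0.08 0 0 0 0 0;0 0.08 0 0 0 0 0;0 0 0 0 0 0 0"
}}

```text
clock: 19.85
eef_pos: [557.9, 184.0, 105.6]
tool_rot: [-1.572, -0.001, -1.885]
force: [-1.7, 0.7, -3.0]
width: 39.1
```

Emit:
{"fn": "step_arm", "kwargs": {
  "moves": "0 0.06 0 0 0 0 0;0 0.06 0 0 0 0 0;0 0 0 0 0 0 0;0 0 0 0 0 0 0"
}}

```text
clock: 20.25
eef_pos: [558.4, 184.0, 100.1]
tool_rot: [-1.571, -0.0, -1.885]
force: [0.1, -0.8, -1.8]
width: 39.5
```

Emit:
{"fn": "step_arm", "kwargs": {
  "moves": "0 0.05 0 0 0 0 0;0 0.04 0 0 0 0 0;0 0 0 0 0 0 0;0 0 0 0 0 0 0"
}}

```text
clock: 20.65
eef_pos: [558.9, 184.2, 96.2]
tool_rot: [-1.57, 0.001, -1.885]
force: [-1.2, -0.2, 4.1]
width: 39.2
```

Emit:
{"fn": "step_arm", "kwargs": {
  "moves": "0 0.05 0 0 0 0 0;0 0.04 0 0 0 0 0;0 0 0 0 0 0 0;0 0 0 0 0 0 0"
}}

```text
clock: 21.05
eef_pos: [558.8, 184.2, 91.8]
tool_rot: [-1.57, 0.001, -1.885]
force: [-1.8, -0.4, 6.5]
width: 39.5
```

Emit:
{"fn": "step_arm", "kwargs": {
  "moves": "0 0.04 0 0 0 0 0;0 0 0 0 0 0 0;0 0 0 0 0 0 0"
}}

```text
clock: 21.35
eef_pos: [558.9, 184.2, 91.6]
tool_rot: [-1.57, 0.002, -1.885]
force: [-4.5, -1.9, 20.0]
width: 39.4
```

Emit:
{"fn": "step_arm", "kwargs": {
  "moves": "0 0.03 0 0 0 0 0;0 0 0 0 0 0 0;0 0 0 0 0 0 0"
}}

```text
clock: 21.65
eef_pos: [559.0, 184.2, 91.5]
tool_rot: [-1.57, 0.002, -1.885]
force: [-7.5, -1.2, 30.9]
width: 39.4
```

Emit:
{"fn": "step_arm", "kwargs": {
  "moves": "0 -0.03 0 0 0 0 0;0 0 0 0 0 0 0;0 0 0 0 0 0 0;0 0 0 0 0 0 0"
}}

```text
clock: 22.05
eef_pos: [558.9, 184.1, 91.5]
tool_rot: [-1.57, 0.002, -1.885]
force: [-4.3, -1.3, 20.1]
width: 39.1
```

```bash
python3 see.py pics/w23.png
```

```text
22.05 [558.9248638  184.12833642  91.54598573] [-1.56990554e+00  1.51969541e-03 -1.88542876e+00] [-4.28724407 -1.32158756 20.07892981] 39.1416024371098 [-0.    -0.001  0.002 -0.001 -0.     0.001  0.   ]
```

View pics/w23.png

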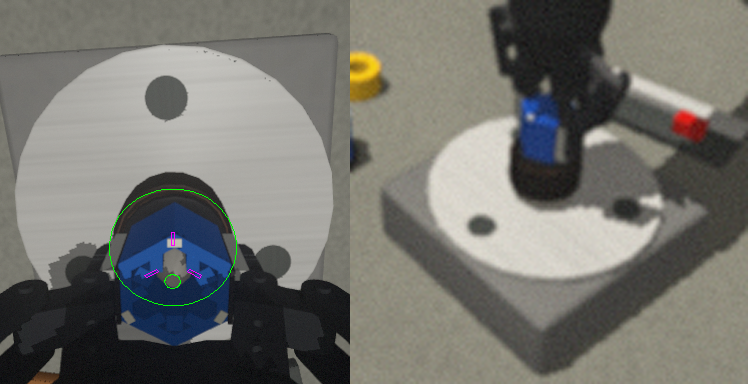

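Emit:
{"fn": "step_arm", "kwargs": {
  "moves": "0 -0.01 0 0 0 0 0;0 0 0 0 0 0 0;0 0 0 0 0 0 0"
}}

```text
clock: 22.45
eef_pos: [558.9, 184.2, 91.6]
tool_rot: [-1.57, 0.001, -1.885]
force: [-3.0, -1.0, 16.0]
width: 39.6
```

Run:
```python
from h import *
s=st(); print(s['clock'],s['eef_pos'],s['force'],s['width'])
if s['force'][2]>13 and s['eef_pos'][2]<92: print('done',ctrl.finish_job())
```

```text
22.45 [558.88789555 184.1629258   91.56005192] [-2.97927662 -0.97877311 16.04769638] 39.637344569399275
the job is handed in; nothing more can be done
done None
```

I handed the job in at 22.5 s with the roll on the seat, the middle-sized hub meshed on the lugs above it, and the gripper still holding the hub down. No verdict was reported.

**What I did**
- I placed the roll over the spindle, let go, and saw in the wrist picture that it stood around the lugs.
- I gripped the hub across its flats, turned it to match the lugs (measured at 102°), and slid it down.

**Last checks**
- The hub's underside passed below the lug tops with no resistance.
- The force began to rise at a tool height of about 97 mm. At 91.5 mm the arm hit a hard stop, about 5.7 mm lower, where the seat travels 6 mm.
- The final push reads 16 N and the grip is 39.6 mm wide. Pressing briefly peaked at 31 N, and I backed off.
- The pictures show the hub's flange lying on the roll.

**What disagreed**
- The real fingertips lie about 26 to 38 mm behind the stated TCP. Because of that, my first grasp closed on top of the roll with about 10 N and pushed it roughly 9 mm. I remeasured and gripped it properly at a lower commanded height.
- In some wrist pictures the roll and seat looked about 4 to 6% smaller than predicted, perhaps because of chamfered edges. The position fits were still good to about 1 mm.
- I never meant to touch the bystanders, and none looked disturbed in the pictures I viewed. I did not measure their positions again at the end.

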